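# Prop the sprung hardware bin open and fit a castor to the trolley

### The arm

A 6-joint arm with a two-finger parallel gripper is mounted at the origin on the work surface. World frame = base frame: x ahead of the robot, y to its left, z up, the work surface at z = 0. Lengths are in mm, angles in rad, forces in N, time in s.
With the tool pointing down it reaches from about 350 to 775 mm from the base axis. Payload 7.3 kg.
Tool frame: the origin (TCP) lies at the very end of the fingers, on their centre line; the grasp point (between the pads) lies 19 mm behind it; z points along the fingers, y is the line along which they close (so a half turn about z gives the same grasp; the last joint's range is limited). The gripper opens to 92 mm and grips with 3 to 60 N. Pads are 19 mm wide; open, the fingers measure 130 mm over their backs; the gripper's body (75 mm by 190 mm) begins 47 mm behind the grasp point.
Start: joints at [1.118, 0.342, 1.524, -0, 1.275, -0.146], TCP at [158.54, 500.51, 226.741] pointing down, gripper open.
Joint ranges: [-2.53, 2.53], [-0.77, 2.02], [0.04, 2.7], [-1, 4.14], [0.28, 2.66], [-3.11, 3.11]. Speed limits (rad/s): [2.57, 2.57, 3.14, 3.14, 3.14, 3.14].

### API

Orientations are given as [roll, pitch, yaw] about the fixed x, y, z axes, in that order (R = Rz(yaw) Ry(pitch) Rx(roll)).
In Python, from plant import * gives the robot as it stands.
- The arm moves only by the tool arm_command, never from a script. Its arguments are lists of equal length, an entry for each row: "gripper": the finger opening in mm, from 0 to 91.8; "dp": the shift along the tool's x, y, z in units of 25 mm (1.0 is 25 mm), a list of three; "twist": the turn about the tool's z in units of 5 degrees (1.0 is 5 degrees). A call has exactly 5 rows; each row shifts and turns the commanded pose from where the row before left it, along the tool's axes as they then stand; what a row does not reach is not made up. A row lasts 1/8 s, in which the tool goes at most 62.5 mm and 10.7 degrees, less where a joint would pass 70% of its speed; a pose out of reach is approached as far as the arm can. A call is refused whole if a number of a shift passes 1 or a number of a turn 1, either way. A call with a gripper value outside its range is refused whole. The fingers move at their own pace and stop on an object; the grip force is fixed at half the most. Time passes only in rows, so rows that do not move let the fingers close, or fill a call up. It gives the time, the measured TCP pose, the force, the opening and the grip force at its end, in the units of the state.
- get_obs(): the state, without advancing time (a new reading comes with each control period).
- capture(name): name is "scene" or "top" or "wrist"; returns the picture (420x560x3 uint8, red, green, blue); there is no depth.
- get_calibration(name): a dict with "mtx" (3x3 intrinsics, pixels), "position" and "attitude" of the camera in the world; the wrist camera has in their place "mount" (4x4, takes a point from camera to tool coordinates, whose origin is the TCP and whose axes are the flange's). Camera axes: x right, y down, z forward; pixel columns grow to the right and rows downward; lengths in mm; the calibration is good to about 2 mm. A picture is of the moment at which its call begins: read the wrist's pose just before it. get_calibration takes no time and is no camera call.
- close_job(): hands the job in; it is judged then, once.
The state is a dict: "time": time; "joint_positions": joint angles; "dq": joint speeds; "tau": joint torques, N m; "tool_pos": TCP position; "tcp_rot": TCP orientation; "contact_force": force on the tool from outside, world axes, zero at the start; "moment": the same for the moment, N m; "grip_width": finger opening in mm; "finger_force": force on a finger pad.
Only numpy, scipy, OpenCV 4.12 (cv2) and the standard library are available. Lean on these libraries where they do the work, as an engineer would, in place of code of your own. Each camera call takes 0.05 s, during which the arm holds its last target. There are 200 camera calls.

### The job

Prop the sprung lid of the hardware bin wide open with the timber block, standing the block upright and fully down in the pocket on the bin's side. Then take the castor out of the bin and fit it wheel-up on the four bolts of the upturned trolley corner, plate fully home on the wood. Leave the lid propped and the other things on the bench undisturbed.

Things in the scene. Friction and masses are not known exactly. Their poses are not given: they have to be found in the camera images.
- bin: Fixed plywood bin, 220 (x) x 190 (y) x 150 high, walls 8 thick, inner floor 50 above the bench. Origin: centre of its underside. Lid hinged at its far (+x) side; prop pocket outside its -y wall: a ledge x 36 to 110, y -215 to -95, top at z 95, 20 thick, on a leg under y -205 to -185.
- pocket (a point): On the ledge's top, mid-length, midway between the pocket's cheeks: bin frame (73, -155, 95), axes as the bin's. The two upright cheeks stand on the ledge from z 95 to 145, bin y -165 to -95, each 15 thick, with a 43 gap (bin x 51.5 to 94.5) open at the top and outer end.
- lid_hinge (a point): Middle of the lid's hinge axis (along the bin's y) at the lid's underside: bin frame (105, 0, 152). Turns with the lid: its x axis lies along the lid, pointing from the free edge to the hinge. In the bin frame the lid (plywood, 8 thick, 200 g) spans y -130 to +95 and 225 from hinge to free edge.
- lid (a joint): Lid angle in rad: 0 shut (level), grows as the free edge rises, at most 1.55. It overhangs the pocket-side wall by 35 and can be pushed up there from below. A spring shuts it (0.12 N m at 0, 0.24 at 1.5, besides its weight). With the block fully down in the pocket it rests on the block's upper +x edge at about 1.1 to 1.4.
- block: Loose timber block, the prop: 40 thick (x) x 120 long (y) x 120 high (z), about 320 g, both ends alike, standing on the bench. Origin: centre of its underside. In the pocket its thickness goes between the cheeks (3 play, so it leans a few degrees), length along the bin's y, its end within 15 of the bin wall so as to reach under the overhang.
- castor: Loose rigid castor, about 400 g, plate down on the bin's floor, wheel up. Origin: centre of the underside of its plate, 90 (x) x 70 (y) x 6, with four 10 dia through holes at (+-33, +-23). Fork of two flat cheeks, 36 wide in x, outer faces 38 apart in y, z 22 to 78: pinch across these. Wheel 60 dia, axle along y at z 62, top at z 92.
- trolley: Fixed corner of an upturned tool trolley: wooden pad 170 (x) x 150 (y) x 40 high with four upright steel bolts of 8 diameter standing 25 above its top at (+-33, +-23) from its centre. Origin at the centre of its underside.
- seat (a point): Centre of the bolt pattern on the trolley pad's top face, 40 above the bench; axes as the trolley's. The castor's origin belongs here, its x along the trolley's x either way round.
- hammer: Bystander: hammer lying on the bench; leave alone.
- screwdriver: Bystander: screwdriver lying on the bench; leave alone.
- glue: Bystander: white bottle, 60 diameter, 170 high; leave alone.
Mind the look-alikes: they are no part of the job. There is more than one size of the block; the job needs the smallest.

How it is judged (in metres and radians):
On the way, in this order (a step that is already met when the one before it is completed fails the run):
1. the block stands in the pocket and alone holds the lid open (past 0.95 rad), the robot touching neither (value of joint lid above 0.95 rad and contact force between block and lid above 0.3 N and z of block in the frame of pocket between -0.005 and 0.008 m and angle between block's own z axis and vertical below 0.2 rad and contact force between each of the arm, the fingers and block below 0.1 N and contact force between each of the arm, the fingers and lid below 0.1 N), for 0.4 s.
2. the castor is lifted out of the bin while the block holds the lid (height (world z) of castor above 0.152 m and value of joint lid above 0.95 rad and contact force between block and lid above 0.3 N), for 0.1 s.
At the end, for the whole second after the job is handed in: The castor sits wheel-up on the bolts, at rest: plate within 3 mm of the wood, 5 mm of centre, 0.06 rad of level, 0.12 rad of the pattern (either way round). The lid rests on the block, open past 0.95 rad; the block is within 8 mm of the pocket floor, 0.2 rad of upright (horizontal distance between castor and seat below 0.005 m and z of castor in the frame of seat between -0.003 and 0.003 m and angle between castor's own z axis and vertical below 0.06 rad and angle between the x axis of castor and the x axis of trolley, either way round below 0.12 rad and linear speed of castor below 0.02 m/s and value of joint lid above 0.95 rad and contact force between block and lid above 0.3 N and z of block in the frame of pocket below 0.008 m and angle between block's own z axis and vertical below 0.2 rad); the robot touches nothing.
It fails at once if a bystander (hammer, screwdriver, glue bottle) is moved more than 30 mm (distance of any of hammer, screwdriver, glue from where it was at the start of the episode above 0.03 m).
It also fails if it takes over 64 s, if anything falls off the work surface, if the arm or the gripper's body presses on something with over 40 N, if the wrist force passes 120 N, or if a joint passes its speed limit or range.

## Working session

There is one attempt and no reset: what is moved stays moved. The work goes in short steps, Python scripts to look and compute and a tool call to move; the robot and the scene stay as the last step left them, time stands still between calls to the robot, and variables do not carry over. Pictures are saved under pics/ and viewed, at most 10 in all, crops included, and the job is handed in when it is done.

Besides the shell and the picture viewer there is one more tool, called after "Call:" as a command line: name --pt "numbers of a row" for each row, then --argument value for the rest. arm_command: Moves the arm, as the interface text tells. Its arguments: {"type":"object","properties":{"gripper":{"type":"array"},"dp":{"type":"array"},"twist":{"type":"array"}},"required":["gripper","dp","twist"]}

```bash
mkdir -p pics; ls; python3 - <<'E'
from plant import *
import cv2,numpy as np
o=get_obs();print(o)
for n in("scene","top"):
    im=capture(n);cv2.imwrite(f"pics/{n}0.png",im[:,:,::-1]);c=get_calibration(n);print(n,{k:np.round(v,3).tolist() for k,v in c.items() if k!='name'})
print(get_calibration("wrist"))
a=cv2.imread("pics/scene0.png");b=cv2.imread("pics/top0.png")
E
```

```text
pics
{'time': 0.0, 'joint_positions': array([ 1.11803858e+00,  3.42717344e-01,  1.52501285e+00,  2.99400037e-05,
        1.27540486e+00, -1.46005334e-01]), 'dq': array([-3.25741242e-04,  4.13756436e-05, -1.17512058e-03,  1.08571380e-03,
        1.63653703e-03, -7.41616651e-05]), 'tau': array([ 1.43465910e-03, -4.31253576e+01, -2.44216543e+01,  7.19026546e-02,
        5.62112918e-02, -1.76619919e-04]), 'tool_pos': array([158.32427249, 500.13200793, 226.04921388]), 'tcp_rot': array([-3.14007083e+00, -2.52724317e-04,  2.83483131e+00]), 'contact_force': array([-0.45237712, -0.23474571, -0.55437207]), 'moment': array([-0.02079919, -0.02126587, -0.01710673]), 'finger_force': 0.0, 'grip_width': 91.77175671399179}
scene {'mtx': [[512.271, 0.0, 282.29], [0.0, 512.271, 223.749], [0.0, 0.0, 1.0]], 'position': [1589.948, -219.325, 1148.197], 'attitude': [-2.343, -0.004, 1.279]}
top {'mtx': [[488.768, 0.0, 276.715], [0.0, 488.768, 203.124], [0.0, 0.0, 1.0]], 'position': [424.92, 80.077, 1496.621], 'attitude': [-3.031, -0.001, -1.557]}
{'mtx': array([[341.31679472,   0.        , 283.82933671],
       [  0.        , 341.31679472, 211.2056268 ],
       [  0.        ,   0.        ,   1.        ]]), 'mount': array([[ 5.44674900e-04, -9.68960268e-01, -2.47215904e-01,
         6.59479258e+01],
       [ 9.99999319e-01,  7.82881489e-04, -8.65262003e-04,
        -5.37385337e-01],
       [ 1.03194526e-03, -2.47215264e-01,  9.68960034e-01,
        -1.57159895e+02],
       [ 0.00000000e+00,  0.00000000e+00,  0.00000000e+00,
         1.00000000e+00]])}
```

View pics/scene0.png

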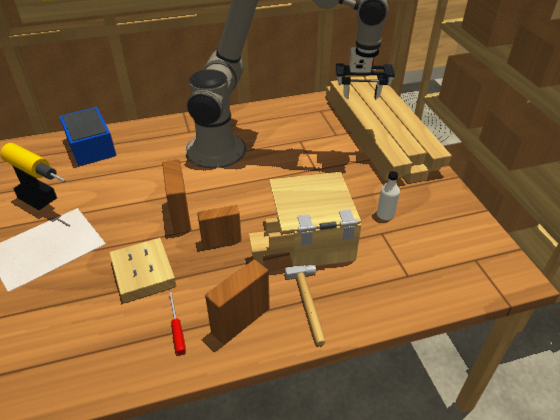

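View pics/top0.png

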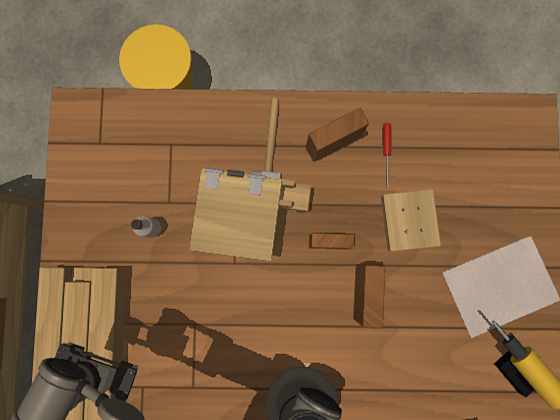

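In the top view there are three dark blocks: at (338,134), (332,241) and (371,295). The one at (332,241), which is (219,227) in the scene view, is the smallest, so it is the candidate. I'll check it in an enlarged crop.

```bash
cat > h.py <<'E'
from plant import *
import cv2,numpy as np
from scipy.spatial.transform import Rotation as R
def cam(n,o=None):
    c=get_calibration(n)
    if n!="wrist": return c["mtx"],R.from_euler("xyz",c["attitude"]).as_matrix(),np.array(c["position"])
    T=c["mount"];Rt=R.from_euler("xyz",o["tcp_rot"]).as_matrix()
    return c["mtx"],Rt@T[:3,:3],Rt@T[:3,3]+o["tool_pos"]
def hit(C,px,z):
    K,Rm,p=C;d=np.c_[np.atleast_2d(px),np.ones(len(np.atleast_2d(px)))]@np.linalg.inv(K).T@Rm.T
    return p+d*((z-p[2])/d[:,2])[:,None]
def proj(C,P):
    K,Rm,p=C;q=(np.atleast_2d(P)-p)@Rm@K.T;return q[:,:2]/q[:,2:]
E
python3 - <<'E'
from h import *
im=cv2.imread("pics/top0.png")[160:270,180:450];cv2.imwrite("pics/c1.png",cv2.resize(im,None,fx=2.95,fy=2.95,interpolation=cv2.INTER_CUBIC))
C=cam("top");S=cam("scene")
print("blk ends top",hit(C,[[310,235],[354,235],[310,243],[354,243]],120).round())
print("bolts",hit(C,[[403,210],[421,208],[405,231],[424,229]],65).round())
print("scene check block",proj(S,hit(C,[[332,239]],120)))
E
```

```text
blk ends top [[ 488.  -14.  120.]
 [ 490. -138.  120.]
 [ 466.  -15.  120.]
 [ 468. -138.  120.]]
bolts [[ 568. -292.   65.]
 [ 575. -345.   65.]
 [ 506. -296.   65.]
 [ 513. -352.   65.]]
scene check block [[218.69592123 211.8779876 ]]
```

View pics/c1.png

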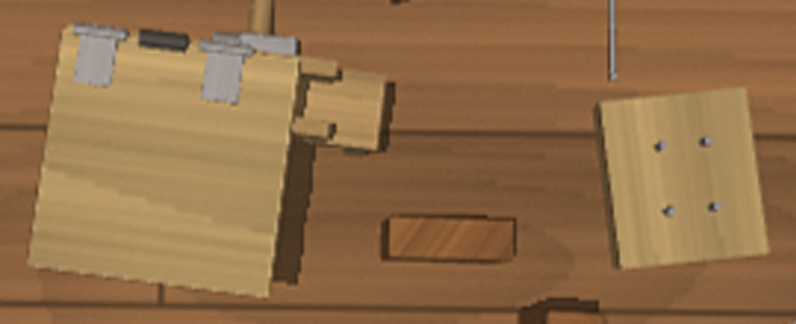

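The crop shows the small block's top at full-image corners of about (312,233) to (354,249). That face works out at about 123 x 44 mm, so it is the smallest block and the job's one. The lid, pocket (about (297,195)), and pad with bolts (about (412,220)) are also clear. Next I'll take a wrist view for a precise pose.

```bash
cat >> h.py <<'E'
def go(x,y,z,yaw,o=None):
    o=o or get_obs();p=np.array(o["tool_pos"]);c=o["tcp_rot"][2]
    tw=(yaw-c+np.pi)%(2*np.pi)-np.pi
    Rm=R.from_euler("xyz",[np.pi,0,yaw]).as_matrix()
    print("twist units %.2f"%(-np.degrees(tw)/5),"dp after twist",((np.array([x,y,z])-p)@Rm/25).round(2),"t",round(o["time"],2))
E
python3 - <<'E'
from h import *
C=cam("top");f=lambda a:np.array(a)/2.95+[180-.33,160-.33]
def rep(n,c,z):
    P=hit(C,f(c),z)[:,:2];print(n,P.round(1).tolist(),"c",P.mean(0).round(1),"sides",[round(float(np.linalg.norm(P[i]-P[i-1]))) for i in range(4)],[round(float(np.degrees(np.arctan2(*(P[i]-P[i-1])[::-1]))),1) for i in range(4)])
rep("lid",[(300,58),(268,297),(28,264),(62,28)],160)
rep("blk",[(390,216),(516,218),(514,262),(387,259)],120)
rep("pad",[(597,102),(746,88),(769,252),(622,268)],40)
go(470,-80,330,-np.pi/2)
E
```

```text
lid [[639.4, 68.4], [416.4, 95.1], [443.7, 317.0], [664.9, 292.4]] c [541.1 193.2] sides [225, 225, 224, 223] [-96.5, 173.2, 83.0, -6.4]
blk [[494.5, -19.7], [494.2, -139.9], [452.3, -137.9], [453.6, -17.1]] c [473.6 -78.6] sides [41, 120, 42, 121] [-3.7, -90.1, 177.2, 89.4]
pad [[617.4, -235.7], [633.9, -387.9], [467.4, -407.4], [449.4, -259.1]] c [ 542.  -322.6] sides [170, 153, 168, 149] [7.9, -83.8, -173.3, 96.9]
twist units -21.52 dp after twist [ 23.21 -12.46  -4.15] t 0.1
```

Call:
arm_command --gripper '[91,91,91,91,91]' --pt "-0.8 -0.6 -0.3" --pt "-0.8 -0.5 -0.3" --pt "-0.8 -0.4 -0.3" --pt "-0.8 -0.4 -0.3" --pt "-0.8 -0.3 -0.3" --twist '[1,1,1,1,1]'

```text
time: 0.72
tool_pos: [222.8, 404.7, 264.2]
tcp_rot: [-3.141, 0.0, 2.396]
contact_force: [-0.1, 0.0, -0.4]
grip_width: 91.1
finger_force: 0.0
```

Call:
arm_command --gripper '[91,91,91,91,91]' --pt "-0.8 -0.2 -0.3" --pt "-0.8 -0.1 -0.3" --pt "-0.8 0 -0.3" --pt "-0.8 0 -0.3" --pt "-0.8 0.1 -0.3" --twist '[1,1,1,1,1]'

```text
time: 1.35
tool_pos: [280.0, 321.7, 301.7]
tcp_rot: [-3.141, 0.0, 1.959]
contact_force: [0.6, -0.1, 0.4]
grip_width: 91.1
finger_force: 0.0
```

Call:
arm_command --gripper '[91,91,91,91,91]' --pt "-0.8 0.2 -0.3" --pt "-0.8 0.3 -0.3" --pt "-0.8 0.4 -0.3" --pt "-0.8 0.4 0" --pt "-0.8 0.5 0" --twist '[1,1,1,1,0.5]'

```text
time: 1.98
tool_pos: [345.4, 233.0, 324.0]
tcp_rot: [-3.141, 0.0, 1.568]
contact_force: [0.7, 0.9, 0.1]
grip_width: 91.1
finger_force: 0.0
```

```bash
python3 - <<'E'
from h import *
o=get_obs();print(o["tool_pos"],o["tcp_rot"])
go(520,-30,330,np.pi/2)
E
```

```text
[345.36286609 232.9765905  324.02431927] [-3.14115606e+00  8.49972843e-05  1.56759743e+00]
twist units -0.04 dp after twist [-10.52   6.99  -0.24] t 1.98
```

Call:
arm_command --gripper '[91,91,91,91,91]' --pt "-1 0.7 0" --pt "-1 0.7 0" --pt "-1 0.7 0" --pt "-1 0.7 0" --pt "-1 0.7 0" --twist '[0,0,0,0,0]'

```text
time: 2.6
tool_pos: [432.8, 107.6, 323.9]
tcp_rot: [-3.141, -0.0, 1.569]
contact_force: [-0.9, 0.4, 0.7]
grip_width: 90.8
finger_force: 0.0
```

Call:
arm_command --gripper '[91,91,91,91,91]' --pt "-1 0.7 0" --pt "-1 0.7 0" --pt "-1 0.7 0" --pt "-1 0.7 0" --pt "-1 0.7 0" --twist '[0,0,0,0,0]'

```text
time: 3.22
tool_pos: [520.1, -17.4, 323.8]
tcp_rot: [-3.141, -0.0, 1.569]
contact_force: [-0.2, 0.2, 0.6]
grip_width: 91.1
finger_force: 0.0
```

```bash
python3 - <<'E'
from h import *
o=get_obs();im=capture("wrist")[:,:,::-1];cv2.imwrite("pics/w1.png",im);np.save("w1.npy",np.r_[o["tool_pos"],o["tcp_rot"]])
cv2.imwrite("pics/w1b.png",cv2.resize(im,(800,600),interpolation=cv2.INTER_CUBIC));print(o["tool_pos"],o["tcp_rot"])
C=cam("wrist",o)
for n,P in dict(pocket=(605,47,95),block=(473,-78,120),seat=(542,-322,40)).items():print(n,proj(C,P).round())
E
```

```text
[520.14533826 -17.44292034 323.77708807] [-3.14069498e+00 -3.11193255e-04  1.56935536e+00]
pocket [[361. 125.]]
block [[242. 241.]]
seat [[299. 375.]]
```

View pics/w1b.png

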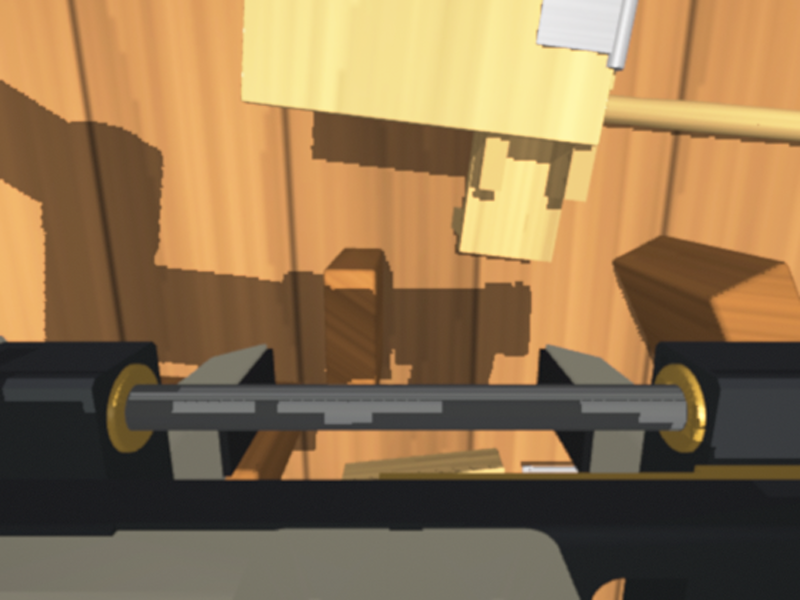

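The wrist view (800x600 scale) shows the block's +y end at (325-383,270). The pocket ledge's outer end runs from (458,250) to (553,262), the cheek tops are at x≈508 and x≈572 near row 150, and the lid's overhang edge goes from (242,100) to (603,145). I'll turn these into positions.

```bash
python3 - <<'E'
from h import *
v=np.load("w1.npy");C=cam("wrist",dict(tool_pos=v[:3],tcp_rot=v[3:]))
im=cv2.imread("pics/w1.png")
h=lambda p,z:hit(C,(np.array(p)+.5)*.7-.5,z)[:,:2].round(1).tolist()
print("blk top",h([(325,273),(383,270),(326,375),(383,375)],120))
print("ledge outer top",h([(460,250),(553,262)],95))
print("cheek tops L inner",h([(508,142),(487,195)],145)," R",h([(572,150),(568,200),(596,148),(586,202)],145))
print("lid edge",h([(242,100),(603,145)],160))
cv2.imwrite("pics/c2.png",cv2.resize(im[85:190,220:440],None,fx=3.6,fy=3.6,interpolation=cv2.INTER_CUBIC))
E
```

```text
blk top [[459.2, -21.7], [502.9, -19.5], [456.5, -104.1], [501.8, -104.2]]
ledge outer top [[563.1, -8.0], [637.8, -17.7]]
cheek tops L inner [[587.1, 70.4], [574.7, 36.4]]  R [[629.5, 65.3], [629.5, 33.1], [645.2, 66.6], [641.8, 31.7]]
lid edge [[419.5, 94.1], [643.9, 67.5]]
```

View pics/c2.png

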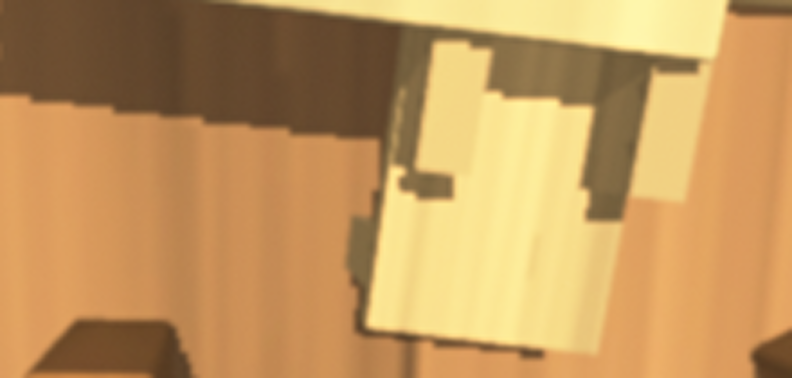

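The crop shows both cheek tops cleanly: the left one runs from (415,168) to (472,176), the right from (632,196) to (686,202), and the ledge's outer corners are at (365,328) and (600,354). I'll fit the bin pose from these.

```bash
cat >> h.py <<'E'
def fit2(B,W):  # rigid 2D fit: bin xy -> world xy
    B=np.array(B,float)[:,:2];W=np.array(W)[:,:2];b=B.mean(0);w=W.mean(0)
    z=np.sum((W-w)@np.array([1,1j])*np.conj((B-b)@np.array([1,1j])));a=np.angle(z)
    M=np.array([[np.cos(a),-np.sin(a)],[np.sin(a),np.cos(a)]]);t=w-M@b
    print("org",t.round(1),"yaw",round(a,4),"res",(W-B@M.T-t).round(1).tolist());return M,t,a
E
python3 - <<'E'
from h import *
v=np.load("w1.npy");C=cam("wrist",dict(tool_pos=v[:3],tcp_rot=v[3:]))
f=lambda p:np.array(p)/3.6+[220-.36,85-.36]
g=lambda p:(np.array(p)+.5)*.7-.5
px=np.r_[f([(365,328),(600,354),(415,168),(472,176),(632,196),(686,202)]),g([(242,100),(603,145)])]
B=[(36,-215,95),(110,-215,95),(36.5,-165,145),(51.5,-165,145),(94.5,-165,145),(109.5,-165,145),(-120,-130,160),(105,-130,160)]
W=np.vstack([hit(C,[p],b[2]) for p,b in zip(px,B)])
M,t,a=fit2(B,W);print("pocket wrist",M@[73,-155]+t)
T=cam("top");q=lambda p:np.array(p)/2.95+[180-.33,160-.33]
pt=q([(300,58),(268,297),(28,264),(388,78),(380,150)]);Bt=[(105,-130,160),(-120,-130,160),(-120,95,160),(110,-215,95),(36,-215,95)]
M2,t2,a2=fit2(Bt,np.vstack([hit(T,[p],b[2]) for p,b in zip(pt,Bt)]));print("pocket top",M2@[73,-155]+t2)
S=cam("scene")
for M_,t_ in((M,t),(M2,t2)):print("scene lid free corners+ledge",proj(S,[[*(M_@b[:2]+t_),b[2]] for b in [(-120,95,160),(-120,-130,160),(110,-215,95),(36,-215,95)]]).round(1).tolist())
print(proj(S,[(459,-20,120),(459,-140,120),(499,-20,120),(499,-140,120)]).round(1).tolist(),proj(S,[(453,-20,120),(453,-140,120),(493,-20,120),(493,-140,120)]).round(1).tolist())
im=cv2.imread("pics/scene0.png")[165:265,190:370];cv2.imwrite("pics/c3.png",cv2.resize(im,None,fx=4.4,fy=4.4,interpolation=cv2.INTER_CUBIC))
E
```

```text
org [553.6 209.1] yaw -0.1218 res [[-1.0, -0.4], [0.3, 0.3], [-0.9, 0.3], [-0.5, -0.0], [-0.1, -0.0], [-0.4, 0.2], [0.7, -0.5], [1.8, 0.2]]
pocket wrist [607.2636704   46.37138167]
org [550.9 208.4] yaw -0.1258 res [[0.7, 2.1], [0.9, 0.6], [-0.0, -0.7], [-1.9, -0.1], [0.4, -2.0]]
pocket top [603.85483164  45.4770925 ]
scene lid free corners+ledge [[340.9, 171.1], [269.0, 178.7], [251.6, 251.5], [248.4, 232.9]]
scene lid free corners+ledge [[340.5, 170.6], [268.6, 178.0], [251.0, 250.6], [247.8, 232.1]]
[[235.9, 204.1], [196.1, 211.8], [239.0, 212.8], [198.5, 220.8]] [[235.5, 202.8], [195.8, 210.5], [238.5, 211.5], [198.2, 219.5]]
```

View pics/c3.png

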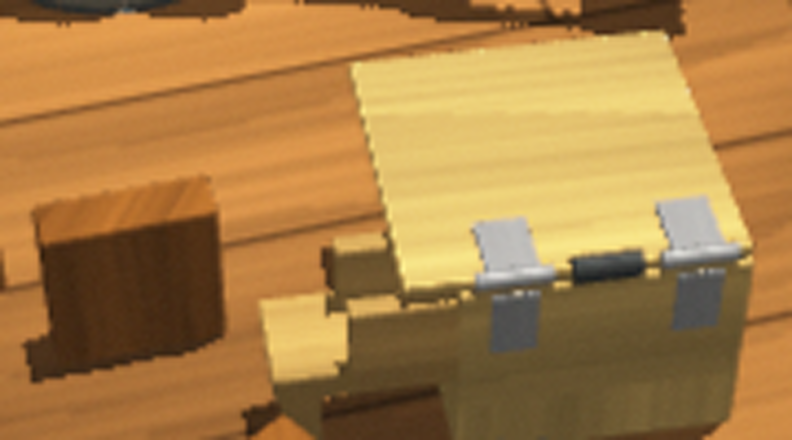

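```bash
python3 - <<'E'
from h import *
go(479.3,-64.5,76,np.pi/2-0.015)
E
```

```text
twist units 0.13 dp after twist [-1.79 -1.67  9.89] t 3.27
```

Call:
arm_command --gripper '[75,75,75,75,75]' --pt "-0.9 -0.8 0.9" --pt "-0.9 -0.87 1" --pt "0 0 1" --pt "0 0 1" --pt "0 0 1" --twist '[0.13,0,0,0,0]'

```text
time: 3.9
tool_pos: [477.4, -61.2, 200.7]
tcp_rot: [-3.141, -0.0, 1.558]
contact_force: [0.1, -0.7, -0.3]
grip_width: 75.1
finger_force: 0.0
```

Call:
arm_command --gripper '[75,75,75,75,75]' --pt "0 0 1" --pt "0 0 1" --pt "0 0 1" --pt "0 0 1" --pt "0 0 1" --twist '[0,0,0,0,0]'

```text
time: 4.53
tool_pos: [477.5, -61.1, 75.7]
tcp_rot: [-3.141, -0.0, 1.558]
contact_force: [0.1, 1.0, -0.2]
grip_width: 75.3
finger_force: 0.0
```

Call:
arm_command --gripper '[30,30,30,30,30]' --pt "0 0 0" --pt "0 0 0" --pt "0 0 0" --pt "0 0 0" --pt "0 0 0" --twist '[0,0,0,0,0]'

```text
time: 5.15
tool_pos: [477.9, -61.3, 77.4]
tcp_rot: [3.141, 0.0, 1.558]
contact_force: [-1.6, 0.3, 5.0]
grip_width: 40.0
finger_force: 30.0
```

Call:
arm_command --gripper '[30,30,30,30,30]' --pt "0 0 -0.6" --pt "0 0 -1" --pt "0 0 -1" --pt "0 0 -1" --pt "0 0 -1" --twist '[0,0,-1,-1,-1]'

```text
time: 5.78
tool_pos: [477.2, -61.1, 191.9]
tcp_rot: [-3.14, -0.001, 1.823]
contact_force: [-0.1, 0.2, -3.8]
grip_width: 39.9
finger_force: 30.0
```

Call:
arm_command --gripper '[30,30,30,30,30]' --pt "0 0 -1" --pt "0 0 -1" --pt "0 0 -1" --pt "0.1 0.3 -1" --pt "0.1 0.3 0" --twist '[-1,-1,-1,-1,-1]'

```text
time: 6.4
tool_pos: [488.5, -49.1, 293.2]
tcp_rot: [3.14, 0.002, 2.259]
contact_force: [0.0, -0.1, -5.0]
grip_width: 39.8
finger_force: 30.0
```

Call:
arm_command --gripper '[30,30,30,30,30]' --pt "0 0.32 0" --pt "0 0.32 0" --pt "0 0.32 0" --pt "0 0.32 0" --pt "0 0.32 0" --twist '[-1,-1,-1,-1,-1]'

```text
time: 7.02
tool_pos: [513.4, -18.7, 290.8]
tcp_rot: [-3.141, -0.002, 2.695]
contact_force: [-0.8, -0.1, -3.8]
grip_width: 40.2
finger_force: 30.0
```

Call:
arm_command --gripper '[30,30,30,30,30]' --pt "-0.14 0.29 0" --pt "-0.14 0.29 0" --pt "-0.14 0.29 0" --pt "-0.14 0.29 0" --pt "-0.14 0.29 0" --twist '[-1,-1,-1,-1,-1]'

```text
time: 7.65
tool_pos: [539.9, 11.1, 290.7]
tcp_rot: [3.141, -0.002, 3.132]
contact_force: [0.4, -0.1, -4.2]
grip_width: 39.9
finger_force: 30.0
```

Call:
arm_command --gripper '[30,30,30,30,30]' --pt "-0.25 0.2 0" --pt "-0.25 0.2 0" --pt "-0.25 0.2 0" --pt "-0.25 0.2 0" --pt "-0.25 0.2 0" --twist '[-1,-1,-1,-1,-1]'

```text
time: 8.28
tool_pos: [566.5, 40.6, 290.7]
tcp_rot: [3.14, -0.002, -2.715]
contact_force: [0.0, 0.0, -3.5]
grip_width: 39.9
finger_force: 30.0
```

Call:
arm_command --gripper '[30,30,30,30,30]' --pt "-0.31 0.08 0" --pt "-0.31 0.08 0" --pt "-0.31 0.08 0" --pt "-0.31 0.08 0" --pt "-0.31 0.08 0" --twist '[-1,-1,-1,-1,-1]'

```text
time: 8.9
tool_pos: [592.8, 70.4, 290.6]
tcp_rot: [3.14, -0.001, -2.279]
contact_force: [-0.7, 0.0, -3.1]
grip_width: 40.0
finger_force: 30.0
```

```bash
python3 - <<'E'
from h import *
go(613.4,97,290,4.590)
E
```

```text
twist units -6.71 dp after twist [-1.16 -0.69  0.02] t 8.9
```

Call:
arm_command --gripper '[30,30,30,30,30]' --pt "-0.3 -0.1 0" --pt "-0.3 -0.1 0" --pt "-0.2 -0.1 0" --pt "-0.2 -0.1 0" --pt "-0.1 -0.1 0" --twist '[-1,-1,-1,-1,-1]'

```text
time: 9.52
tool_pos: [618.3, 87.0, 290.4]
tcp_rot: [3.139, -0.001, -1.842]
contact_force: [-0.2, -0.0, -3.6]
grip_width: 40.3
finger_force: 30.0
```

Call:
arm_command --gripper '[30,30,30,30,30]' --pt "0 -0.1 0" --pt "0 -0.1 0" --pt "0 0 0" --pt "0 0 0" --pt "0 0 0" --twist '[-1,-0.7,0,0,0]'

```text
time: 10.15
tool_pos: [623.3, 85.6, 291.5]
tcp_rot: [3.141, -0.0, -1.698]
contact_force: [0.5, -1.1, -3.8]
grip_width: 39.9
finger_force: 30.0
```

```bash
python3 - <<'E'
from h import *
o=get_obs();im=capture("wrist")[:,:,::-1];cv2.imwrite("pics/w2.png",im);np.save("w2.npy",np.r_[o["tool_pos"],o["tcp_rot"]])
print(o["tool_pos"],o["tcp_rot"],o["joint_positions"].round(2))
C=cam("wrist",o);M=R.from_euler("z",-.1218).as_matrix()
B=np.array([(36,-215,95),(110,-215,95),(36.5,-165,145),(51.5,-165,145),(94.5,-165,145),(109.5,-165,145),(-120,-130,160),(105,-130,160)])
q=proj(C,B@M.T+[553.6,209.1,0]);print(q.round(1).tolist())
v=im[0:300].copy();cv2.imwrite("pics/c4.png",cv2.resize(v,(800,428),interpolation=cv2.INTER_CUBIC))
E
```

```text
[623.31191401  85.61948553 291.54709148] [ 3.14122256e+00 -6.72964316e-07 -1.69767210e+00] [ 0.01  0.51  1.09  0.    1.55 -3.  ]
[[332.5, 88.3], [257.0, 88.6], [338.1, 142.9], [320.9, 143.0], [271.7, 143.2], [254.5, 143.3], [522.3, 184.6], [259.4, 185.8]]
```

View pics/c4.png

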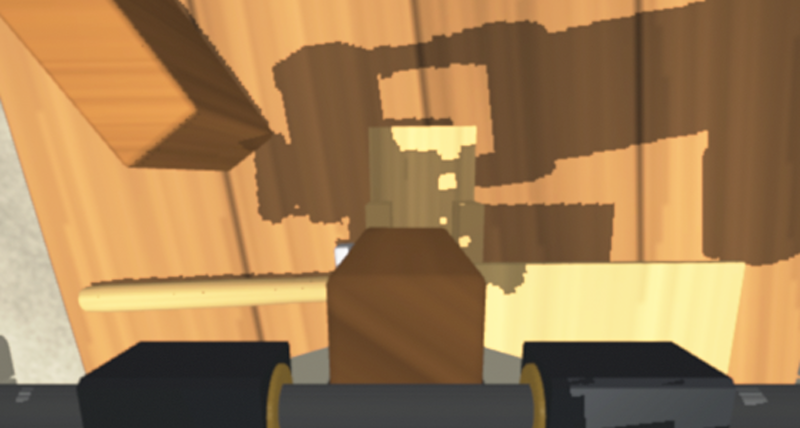

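The ledge's outer edge lies at (369,127) to (476,126) in this crop, within about 1 px of the prediction, so the bin pose is confirmed by both tool orientations. The held block's outer end is at row 275, which puts its centre about 17 mm inboard of the grasp. Joint 6 will be near its limit, so I'll use a yaw of 4.575.

```bash
cat >> h.py <<'E'
Mb=R.from_euler("z",-.122).as_matrix();tb=np.array([553.1,209.1,0])
def gob(b,yaw,o=None):
    w=Mb@np.array(b,float)+tb;o=o or get_obs();print("world",w.round(1));go(*w,yaw,o)
    print("now bin",(Mb.T@(o["tool_pos"]-tb)).round(1),"F",np.round(o["contact_force"],1),"j6",o["joint_positions"][5].round(3),"grip",round(o["grip_width"],1))
E
python3 - <<'E'
from h import *
o=get_obs();gob((-150,-179,290),4.575,o);print(o["joint_positions"])
E
```

```text
world [382.4  49.7 290. ]
twist units 0.12 dp after twist [2.74 9.35 0.07] t 10.2
now bin [  84.7 -114.   291.7] F [ 0.1 -0.2 -4.2] j6 -3.0 grip 39.9
[ 1.48050139e-02  5.07922407e-01  1.08650656e+00  4.70893027e-05
  1.54734438e+00 -3.00017189e+00]
```

Call:
arm_command --gripper '[30,30,30,30,30]' --pt "0.2 0.94 0" --pt "0.2 0.94 0" --pt "0.3 0.94 0" --pt "0.3 0.94 0" --pt "0.3 0.94 0" --twist '[0.12,0,0,0,0]'

```text
time: 10.82
tool_pos: [501.7, 69.1, 291.9]
tcp_rot: [-3.141, 0.0, -1.708]
contact_force: [0.0, -0.1, -4.3]
grip_width: 40.1
finger_force: 30.0
```

Call:
arm_command --gripper '[30,30,30,30,30]' --pt "0.3 0.94 0" --pt "0.3 0.94 0" --pt "0.3 0.94 0" --pt "0.3 0.94 0.5" --pt "0.24 0.94 1" --twist '[0,0,0,0,0]'

```text
time: 11.45
tool_pos: [381.2, 49.4, 254.8]
tcp_rot: [-3.138, 0.0, -1.708]
contact_force: [-0.0, -0.6, -5.0]
grip_width: 39.5
finger_force: 30.0
```

Call:
arm_command --gripper '[30,30,30,30,30]' --pt "0 0 1" --pt "0 0 1" --pt "0 0 1" --pt "0 0 1" --pt "0 0 0" --twist '[0,0,0,0,0]'

```text
time: 12.08
tool_pos: [380.3, 49.6, 153.5]
tcp_rot: [3.139, -0.0, -1.708]
contact_force: [-0.5, -1.4, -3.0]
grip_width: 39.9
finger_force: 30.0
```

```bash
python3 - <<'E'
from h import *
gob((-150,-179,94),4.575)
E
```

```text
world [382.4  49.7  94. ]
twist units 0.01 dp after twist [-0.01 -0.08  2.38] t 12.07
now bin [-152.1 -179.3  153.5] F [-0.5 -1.4 -3. ] j6 -3.076 grip 39.9
```

Call:
arm_command --gripper '[30,30,30,30,30]' --pt "0 0 1" --pt "0 0 1" --pt "0 0 0.4" --pt "0 -0.5 0" --pt "0 -0.6 0" --twist '[0,0,0,0,0]'

```text
time: 12.7
tool_pos: [410.8, 45.6, 95.4]
tcp_rot: [-3.139, 0.0, -1.707]
contact_force: [0.5, -0.2, -4.7]
grip_width: 40.0
finger_force: 30.0
```

Call:
arm_command --gripper '[30,30,30,30,30]' --pt "-0.02 -0.6 0" --pt "-0.02 -0.6 0" --pt "-0.02 -0.6 0" --pt "0 -0.2 0" --pt "0 0 0" --twist '[0,0,0,0,0]'

```text
time: 13.32
tool_pos: [458.4, 40.5, 94.0]
tcp_rot: [3.141, 0.0, -1.707]
contact_force: [-0.2, 0.0, -3.6]
grip_width: 39.7
finger_force: 30.0
```

```bash
python3 - <<'E'
from h import *
gob((-75,-179,94),4.575)
E
```

```text
world [456.9  40.6  94. ]
twist units 0.01 dp after twist [0.   0.06 0.  ] t 13.32
now bin [ -73.5 -178.9   94. ] F [-0.2  0.  -3.6] j6 -3.084 grip 39.7
```

Call:
arm_command --gripper '[30,30,30,30,30]' --pt "0 0 -0.4" --pt "0 0 -0.4" --pt "0 0 -0.4" --pt "0 0 -0.4" --pt "0 0 -0.4" --twist '[0,0,0,0,0]'

```text
time: 13.95
tool_pos: [458.3, 40.5, 145.0]
tcp_rot: [-3.141, 0.0, -1.707]
contact_force: [-0.1, 0.3, -7.5]
grip_width: 39.6
finger_force: 30.0
```

Call:
arm_command --gripper '[30,30,30,30,30]' --pt "0 0 -0.7" --pt "0 0 -0.7" --pt "0 0 -0.7" --pt "0 0 -0.7" --pt "0 0 -0.7" --twist '[0,0,0,0,0]'

```text
time: 14.58
tool_pos: [457.7, 40.5, 232.5]
tcp_rot: [3.141, -0.0, -1.707]
contact_force: [0.7, 0.2, -5.8]
grip_width: 40.0
finger_force: 30.0
```

```bash
python3 - <<'E'
from h import *
gob((73,-179,230),4.575)
im=capture("wrist")[:,:,::-1];cv2.imwrite("pics/w3.png",im);s=capture("scene")[:,:,::-1]
a=cv2.resize(im,(400,300));b=cv2.resize(s[100:280,150:400],(417,300));cv2.imwrite("pics/c5.png",np.hstack([a,b])[:, :800])
E
```

```text
world [603.8  22.5 230. ]
twist units 0.01 dp after twist [-0.09 -5.89  0.1 ] t 14.57
now bin [ -74.2 -179.   232.5] F [ 0.7  0.2 -5.8] j6 -3.084 grip 40.0
```

View pics/c5.png

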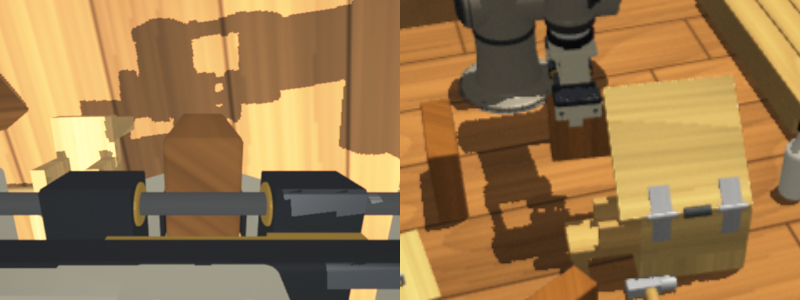

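The lid is riding on the block at about 0.65 rad. In the wrist panel the block's end edge is still at row 137 (192 at full scale), so it has not slipped. Next I'll sweep toward the pocket.

Call:
arm_command --gripper '[30,30,30,30,30]' --pt "-0.02 -0.6 0" --pt "-0.02 -0.7 0" --pt "0 -0.7 0" --pt "-0.02 -0.7 0" --pt "-0.01 -0.7 0" --twist '[0,0,0,0,0]'

```text
time: 15.3
tool_pos: [543.3, 30.6, 230.4]
tcp_rot: [3.139, -0.0, -1.707]
contact_force: [-2.5, 0.4, -4.2]
grip_width: 39.8
finger_force: 30.0
```

Call:
arm_command --gripper '[30,30,30,30,30]' --pt "-0.01 -0.7 0" --pt "-0.01 -0.7 0" --pt "0 -0.6 0" --pt "0 -0.4 0" --pt "0 0 0" --twist '[0,0,0,0,0]'

```text
time: 15.92
tool_pos: [602.5, 22.8, 230.6]
tcp_rot: [3.14, -0.0, -1.707]
contact_force: [-3.0, 1.3, -5.7]
grip_width: 39.7
finger_force: 30.0
```

```bash
python3 - <<'E'
from h import *
gob((73,-179,230),4.575)
E
```

```text
world [603.8  22.5 230. ]
twist units 0.01 dp after twist [ 0.   -0.05  0.02] t 15.93
now bin [  71.7 -178.9  230.6] F [-3.   1.3 -5.7] j6 -3.094 grip 39.7
```

Call:
arm_command --gripper '[30,30,30,30,30]' --pt "0 -0.02 0.2" --pt "0 0 0.2" --pt "0 0 0.2" --pt "0 0 0.1" --pt "0 0 0" --twist '[0,0,0,0,0]'

```text
time: 16.55
tool_pos: [602.5, 22.9, 213.8]
tcp_rot: [3.141, -0.0, -1.707]
contact_force: [-2.4, 0.5, -5.7]
grip_width: 40.0
finger_force: 30.0
```

Call:
arm_command --gripper '[30,30,30,30,30]' --pt "0 0 0.3" --pt "0 0 0.3" --pt "0 0 0.3" --pt "0 0 0.3" --pt "0 0 0.3" --twist '[0,0,0,0,0]'

```text
time: 17.18
tool_pos: [602.5, 22.9, 176.0]
tcp_rot: [3.141, 0.0, -1.707]
contact_force: [-4.1, 1.1, -3.4]
grip_width: 39.9
finger_force: 30.0
```

Call:
arm_command --gripper '[30,30,30,30,30]' --pt "0 0 0.1" --pt "0 0 0.1" --pt "0 0 0" --pt "0 0 0" --pt "0 0 0" --twist '[0,0,0,0,0]'

```text
time: 17.8
tool_pos: [602.6, 22.9, 172.5]
tcp_rot: [-3.141, 0.0, -1.707]
contact_force: [-5.4, 0.4, 0.2]
grip_width: 40.3
finger_force: 30.0
```

Call:
arm_command --gripper '[44,50,56,60,60]' --pt "0 0 0" --pt "0 0 0" --pt "0 0 0" --pt "0 0 0" --pt "0 0 0" --twist '[0,0,0,0,0]'

```text
time: 18.42
tool_pos: [602.9, 22.9, 171.8]
tcp_rot: [-3.141, 0.0, -1.707]
contact_force: [-1.0, -0.9, 0.3]
grip_width: 59.8
finger_force: 0.0
```

```bash
python3 - <<'E'
from h import *
gob((73,-179,230),4.575)
im=capture("wrist")[:,:,::-1];s=capture("scene")[:,:,::-1];cv2.imwrite("pics/s2.png",s)
a=cv2.resize(im,(400,300));b=cv2.resize(s[80:260,180:420],(400,300));cv2.imwrite("pics/c6.png",np.hstack([a,b]))
E
```

```text
world [603.8  22.5 230. ]
twist units 0.01 dp after twist [ 0.01 -0.04 -2.33] t 18.43
now bin [  72.1 -178.8  171.8] F [-1.  -0.9  0.3] j6 -3.094 grip 59.8
```

View pics/c6.png

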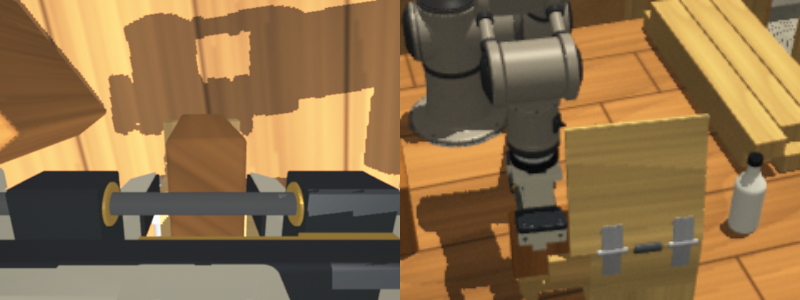

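The lid stands open on the released block and the contact force is about zero. I have one view left, so I'll save it for a montage of the bin interior and the bolts. Next I'll back off and look at the trolley.

Call:
arm_command --gripper '[60,60,60,60,60]' --pt "0 0 -0.5" --pt "0 0 -1" --pt "0 0 -1" --pt "0 0 -1" --pt "0 0 -0.5" --twist '[0,0,0,0,0]'

```text
time: 19.15
tool_pos: [603.3, 22.9, 274.1]
tcp_rot: [-3.138, 0.0, -1.707]
contact_force: [-0.3, 0.5, -0.3]
grip_width: 59.9
finger_force: 0.0
```

Call:
arm_command --gripper '[60,60,60,60,60]' --pt "0.9 -0.2 0" --pt "0.9 -0.2 0" --pt "0.9 -0.3 0" --pt "0.9 -0.3 0" --pt "0.8 -0.4 0" --twist '[1,1,1,1,1]'

```text
time: 19.77
tool_pos: [602.2, -93.6, 271.6]
tcp_rot: [3.141, -0.0, -2.147]
contact_force: [-0.6, 0.2, 0.9]
grip_width: 59.9
finger_force: 0.0
```

Call:
arm_command --gripper '[60,60,60,60,60]' --pt "0.8 -0.5 0" --pt "0.7 -0.6 0" --pt "0.7 -0.6 0" --pt "0.6 -0.7 0" --pt "0.6 -0.7 0" --twist '[1,1,1,1,1]'

```text
time: 20.4
tool_pos: [601.5, -209.2, 271.5]
tcp_rot: [3.141, -0.0, -2.583]
contact_force: [-0.4, 0.2, -0.7]
grip_width: 59.6
finger_force: 0.0
```

Call:
arm_command --gripper '[75,75,75,75,75]' --pt "0.5 -0.8 0.8" --pt "0.4 -0.8 0.8" --pt "0.4 -0.9 0.8" --pt "0.3 -0.9 0.8" --pt "0.2 -0.9 0.8" --twist '[1,1,1,1,1]'

```text
time: 21.02
tool_pos: [600.3, -326.6, 170.8]
tcp_rot: [3.141, -0.0, -3.019]
contact_force: [1.0, -0.3, -0.2]
grip_width: 75.0
finger_force: 0.0
```

```bash
python3 - <<'E'
from h import *
go(585,-317,160,3.26)
E
```

```text
twist units 0.04 dp after twist [0.56 0.45 0.43] t 21.02
```

Call:
arm_command --gripper '[75,75,75,75,75]' --pt "0.3 0.2 0.2" --pt "0.26 0.25 0.23" --pt "0 0 0" --pt "0 0 0" --pt "0 0 0" --twist '[0,0,0,0,0]'

```text
time: 21.65
tool_pos: [585.6, -316.6, 161.3]
tcp_rot: [-3.141, 0.001, -3.016]
contact_force: [-0.0, -0.4, -0.2]
grip_width: 75.0
finger_force: 0.0
```

```bash
python3 - <<'E'
from h import *
o=get_obs();im=capture("wrist")[:,:,::-1];cv2.imwrite("pics/w4.png",im);np.save("w4.npy",np.r_[o["tool_pos"],o["tcp_rot"]])
print(o["tool_pos"],o["tcp_rot"],o["time"])
t=capture("top")[:,:,::-1];cv2.imwrite("pics/top2.png",t)
s=capture("scene")[:,:,::-1];cv2.imwrite("pics/s3.png",s)
a=cv2.resize(im[:270],(800,386),interpolation=cv2.INTER_CUBIC)
b=cv2.resize(t[158:268,183:293],(214,214),interpolation=cv2.INTER_CUBIC)
b=cv2.resize(t[160:270,180:350],(331,214),interpolation=cv2.INTER_CUBIC)
c=cv2.resize(s[110:270,200:400],(268,214),interpolation=cv2.INTER_CUBIC)
d=np.zeros((214,800,3),np.uint8);d[:,:331]=b;d[:,340:608]=c
cv2.imwrite("pics/m1.png",np.vstack([a,d]))
E
```

```text
[ 585.56158532 -316.60484413  161.25619119] [-3.14117080e+00  5.58676127e-04 -3.01627451e+00] 21.65
```

View pics/m1.png

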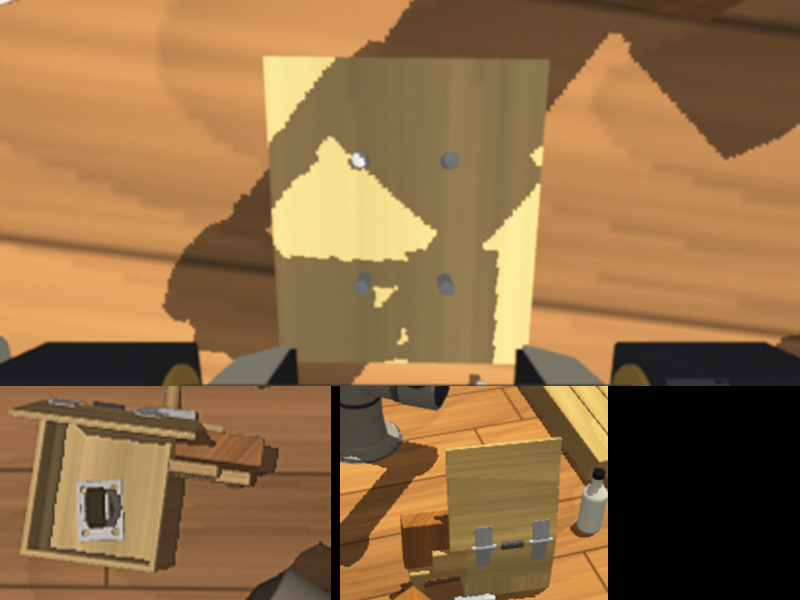

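The montage shows four bolts at about (359,160), (450,160), (363,284) and (445,285) in the 800 px scale. The lid is propped open with the block in the pocket. The castor is in the bin, with its plate around (102,511) in the panel, its x roughly along the bin's x, and its wheel up. I'll now measure bolts and castor numerically.

```bash
python3 - <<'E'
from h import *
v=np.load("w4.npy");C=cam("wrist",dict(tool_pos=v[:3],tcp_rot=v[3:]))
im=cv2.imread("pics/w4.png");hsv=cv2.cvtColor(im,cv2.COLOR_BGR2HSV)
m=((hsv[...,1]<75)).astype(np.uint8);m[:45]=0;m[235:]=0;m[:,:195]=0;m[:,375:]=0
n,l,st,ce=cv2.connectedComponentsWithStats(m,connectivity=8)
for i in range(1,n):
    if st[i,4]>15:print(st[i].tolist(),ce[i].round(2))
K=[i for i in range(1,n) if 25<st[i,4]<400]
P=np.vstack([hit(C,[ce[i]],52.5) for i in K])[:,:2];print(P.round(1).tolist())
if len(P)==4:
    T=Mt=R.from_euler("z",v[5]).as_matrix()[:2,:2];L=(P-P.mean(0))@T
    B=np.sign(L)*[33,23];M,t,a=fit2(B,P);print("seat",t,"tool-x yaw",a)  # B in frame x=-trolley x
t=cv2.imread("pics/top2.png");h2=cv2.cvtColor(t,cv2.COLOR_BGR2HSV)
w=((h2[...,1]<60)&(h2[...,2]>110)).astype(np.uint8);k=np.zeros_like(w);k[195:262,205:262]=w[195:262,205:262]
c=np.vstack([x for x in cv2.findContours(k,0,1)[0] if cv2.contourArea(x)>3]);r=cv2.minAreaRect(c);print(r)
bp=cv2.boxPoints(r);W=hit(cam("top"),bp,56)[:,:2];print(W.round(1).tolist(),W.mean(0),[round(float(np.degrees(np.arctan2(*(W[i]-W[i-1])[::-1]))),1) for i in range(4)])
E
```

```text
[246, 105, 14, 13, 136] [252.12 111.37]
[308, 106, 13, 12, 125] [314.14 111.89]
[248, 190, 12, 17, 148] [253.55 198.05]
[306, 191, 12, 16, 147] [311.5  198.58]
[[513.7, -350.4], [508.3, -304.3], [579.6, -342.5], [574.2, -296.7]]
org [ 543.9 -323.5] yaw -3.0238 res [[-0.1, -0.2], [-0.2, 0.2], [0.1, -0.0], [0.2, 0.1]]
seat [ 543.94362509 -323.48220222] tool-x yaw -3.023773347852013
((230.75811767578125, 223.66209411621094), (30.56182289123535, 23.92011833190918), 87.1375961303711)
[[564.7, 253.9], [569.2, 183.2], [479.0, 176.8], [474.6, 247.0]] [521.86704612 215.22324835] [4.4, -86.3, -175.9, 93.6]
```

```bash
python3 - <<'E'
from h import *
go(539.8,217,230,3.212)
E
```

```text
twist units 0.63 dp after twist [ 0.32 21.42 -2.76] t 21.8
```

Call:
arm_command --gripper '[75,75,75,75,75]' --pt "0 0 -1" --pt "0.4 0.9 -1" --pt "0.4 1 -1" --pt "0.4 1 -1" --pt "0.4 1 0" --twist '[0.63,0,0,0,0]'

```text
time: 22.42
tool_pos: [539.0, -221.8, 263.5]
tcp_rot: [-3.139, 0.004, -3.071]
contact_force: [-0.4, 1.1, 0.2]
grip_width: 75.2
finger_force: 0.0
```

Call:
arm_command --gripper '[75,75,75,75,75]' --pt "0 1 0" --pt "0 1 0" --pt "0 1 0" --pt "0 1 0" --pt "0 1 0" --twist '[0,0,0,0,0]'

```text
time: 23.05
tool_pos: [529.8, -95.9, 260.5]
tcp_rot: [3.141, -0.001, -3.071]
contact_force: [0.3, 0.7, 0.3]
grip_width: 75.0
finger_force: 0.0
```

Call:
arm_command --gripper '[75,75,75,75,75]' --pt "0 1 0" --pt "0 1 0" --pt "0 1 0" --pt "0 1 0" --pt "0 1 0" --twist '[0,0,0,0,0]'

```text
time: 23.68
tool_pos: [520.9, 28.8, 260.5]
tcp_rot: [3.141, -0.001, -3.071]
contact_force: [0.5, -1.2, -0.5]
grip_width: 75.0
finger_force: 0.0
```

Call:
arm_command --gripper '[75,75,75,75,75]' --pt "0 1 0" --pt "-0.2 1 0" --pt "-0.3 1 0" --pt "-0.3 1 0" --pt "-0.3 1 0.2" --twist '[0,0,0,0,0]'

```text
time: 24.3
tool_pos: [539.8, 155.5, 255.8]
tcp_rot: [3.141, 0.0, -3.071]
contact_force: [0.5, -0.2, -0.1]
grip_width: 75.1
finger_force: 0.0
```

Call:
arm_command --gripper '[75,75,75,75,75]' --pt "-0.2 1 0.5" --pt "0 0.5 0.5" --pt "0 0 0" --pt "0 0 0" --pt "0 0 0" --twist '[0,0,0,0,0]'

```text
time: 24.92
tool_pos: [542.2, 191.1, 231.6]
tcp_rot: [3.142, 0.001, -3.072]
contact_force: [0.1, -0.8, -0.1]
grip_width: 75.1
finger_force: 0.0
```

```bash
cat > meas.py <<'E'
from h import *
def plate(C,im,zp,gate):
    h=cv2.cvtColor(im,cv2.COLOR_BGR2HSV);return h
E
python3 - <<'E'
from h import *
o=get_obs();im=capture("wrist")[:,:,::-1];cv2.imwrite("pics/w5.png",im);np.save("w5.npy",np.r_[o["tool_pos"],o["tcp_rot"]])
print(o["tool_pos"],o["tcp_rot"],o["time"],o["contact_force"].round(1));C=cam("wrist",o)
Rc=R.from_euler("z",.07).as_matrix()
print(proj(C,np.array([(45,35,6),(45,-35,6),(-45,-35,6),(-45,35,6),(-33,23,6),(-33,-23,6),(0,0,92)])@Rc.T+[524.8,216,50]).round(1).tolist())
h=cv2.cvtColor(im.copy(),cv2.COLOR_BGR2HSV)
m=((h[...,1]<70)).astype(np.uint8);m[236:]=0
n,l,st,ce=cv2.connectedComponentsWithStats(m)
for i in range(1,n):
    if st[i,4]>40:print(st[i].tolist(),ce[i].round(1))
for r in range(70,236,9):print(r,"".join("#" if x else "." for x in m[r,190:380:2]))
E
```

```text
[542.24906109 191.05394921 231.62220113] [ 3.14152480e+00  1.09230708e-03 -3.07241701e+00] 24.925 [ 0.1 -0.8 -0.1]
[[345.0, 221.3], [275.9, 221.3], [275.3, 130.0], [349.1, 130.0], [336.0, 142.9], [287.9, 142.9], [320.3, 194.8]]
[274, 129, 75, 93, 6535] [310.2 174.5]
[499, 148, 61, 65, 3086] [532.6 177.2]
70 ...............................................................................................
79 ...............................................................................................
88 ...............................................................................................
97 ...............................................................................................
106 ...............................................................................................
115 ...............................................................................................
124 ...............................................................................................
133 ..........................................######################################..............
[... 401 characters left out ...]

178 ..........................................#####################################................
187 ..........................................####################################.................
196 ...........................................###################################.................
205 ..........................................#####...############################.................
214 ..........................................###################################..................
223 ...............................................................................................
232 ...............................................................................................
```

```bash
cat > meas.py <<'E'
from h import *
def castor(fn,pose,zp):
    C=cam("wrist",dict(tool_pos=pose[:3],tcp_rot=pose[3:]));im=cv2.imread(fn)
    m=(cv2.cvtColor(im,cv2.COLOR_BGR2HSV)[...,1]<70).astype(np.uint8);m[236:]=0
    n,l,st,ce=cv2.connectedComponentsWithStats(m);i=min(range(1,n),key=lambda i:abs(ce[i][0]-300)+(st[i,4]<1500)*1e4)
    k=(l==i).astype(np.uint8);cs,hi=cv2.findContours(k,cv2.RETR_CCOMP,cv2.CHAIN_APPROX_NONE)
    print("blob",st[i].tolist())
    H=[]
    for c,h in zip(cs,hi[0]):
        if h[3]>=0 and cv2.contourArea(c)>15:
            M=np.zeros_like(k);cv2.drawContours(M,[c],-1,1,-1);M&=(1-k);mm=cv2.moments(M,True);H.append((mm["m10"]/mm["m00"],mm["m01"]/mm["m00"]))
    H=np.array(H);P=hit(C,H,zp);print("holes px",H.round(1).tolist(),"world",P[:,:2].round(1).tolist())
    c=max((c for c,h in zip(cs,hi[0]) if h[3]<0),key=cv2.contourArea)[:,0,:].astype(float)
    E=hit(C,c,zp)
    T=(E-pose[:3])@R.from_euler("xyz",pose[3:]).as_matrix();Th=(P-pose[:3])@R.from_euler("xyz",pose[3:]).as_matrix()
    print("holes tool",Th.round(1).tolist())
    return T,Th,P
E
python3 - <<'E'
from meas import *
v=np.load("w5.npy");T,Th,P=castor("pics/w5.png",v,56)
x1=T[:,0].max();e=T[T[:,0]>x1-2];l=T[(T[:,1]<T[:,1].min()+6)];r=T[T[:,1]>T[:,1].max()-6]
print("near edge x",np.median(e[:,0]),np.polyfit(e[:,1],e[:,0],1));f=lambda a:np.polyfit(a[:,0],a[:,1],1)
print("L",f(l),"R",f(r),T[:,1].min(),T[:,1].max(),T[:,0].min())
E
```

```text
blob [274, 129, 75, 93, 6535]
holes px [[285.9, 207.8], [334.3, 142.3], [286.7, 141.7]] world [[557.4, 193.3], [489.8, 235.0], [492.5, 189.5]]
holes tool [[-15.0, 1.2, 175.6], [49.4, 47.4, 175.6], [50.0, 1.9, 175.6]]
near edge x 61.821946790009946 [5.56223158e-04 6.17372947e+01]
L [ 5.44054681e-03 -1.02892996e+01] R [1.11350602e-02 5.93383953e+01] -10.790456677514008 60.6656297809303 -28.84574163219419
```

Call:
arm_command --gripper '[75,75,75,75,75]' --pt "0.3 0.5 0" --pt "0.36 0.48 0.3" --pt "0 0 0.8" --pt "0 0 0.9" --pt "0 0 0.9" --twist '[0.14,0,0,0,0]'

```text
time: 25.6
tool_pos: [522.9, 216.1, 157.5]
tcp_rot: [3.141, -0.0, -3.083]
contact_force: [-0.7, -0.3, 0.2]
grip_width: 75.1
finger_force: 0.0
```

Call:
arm_command --gripper '[75,75,75,75,75]' --pt "0 0 0.9" --pt "0 0 0.9" --pt "0 0 0.5" --pt "0 0 0.3" --pt "0 0 0" --twist '[0,0,0,0,0]'

```text
time: 26.22
tool_pos: [523.8, 215.4, 93.4]
tcp_rot: [3.142, -0.0, -3.083]
contact_force: [0.7, -0.1, 0.8]
grip_width: 75.0
finger_force: 0.0
```

Call:
arm_command --gripper '[28,28,28,28,28]' --pt "0 0 0" --pt "0 0 0" --pt "0 0 0" --pt "0 0 0" --pt "0 0 0" --twist '[0,0,0,0,0]'

```text
time: 26.85
tool_pos: [524.0, 215.2, 93.6]
tcp_rot: [3.141, 0.0, -3.084]
contact_force: [-1.4, 0.2, 1.8]
grip_width: 37.7
finger_force: 30.0
```

Call:
arm_command --gripper '[28,28,28,28,28]' --pt "0 0 -0.6" --pt "0 0 -0.9" --pt "0 0 -0.9" --pt "0 0 -0.9" --pt "0 0 -0.9" --twist '[0,0,0,0,0]'

```text
time: 27.48
tool_pos: [523.4, 215.0, 199.5]
tcp_rot: [-3.141, -0.001, -3.084]
contact_force: [0.4, 0.8, -4.2]
grip_width: 37.8
finger_force: 30.0
```

Call:
arm_command --gripper '[28,28,28,28,28]' --pt "0 0 -0.9" --pt "0 0 -0.9" --pt "0 0 0" --pt "0 0 0" --pt "0 0 0" --twist '[0,0,0,0,0]'

```text
time: 28.1
tool_pos: [523.3, 215.0, 242.2]
tcp_rot: [-3.141, -0.002, -3.084]
contact_force: [0.4, -0.9, -4.8]
grip_width: 38.1
finger_force: 30.0
```

```bash
python3 - <<'E'
from meas import *
o=get_obs();im=capture("wrist")[:,:,::-1];cv2.imwrite("pics/w6.png",im);v=np.r_[o["tool_pos"],o["tcp_rot"]];np.save("w6.npy",v);print(v.round(3),o["grip_width"])
T,Th,P=castor("pics/w6.png",v,v[2]-43.5+6)
x1=T[:,0].max();e=T[T[:,0]>x1-2];print("near edge",x1,np.polyfit(e[:,1],e[:,0],1),"y range",T[:,1].min(),T[:,1].max())
go(543.9,-323.5,135,-3.0238,o)
E
```

```text
[ 5.23255e+02  2.15009e+02  2.42206e+02 -3.14100e+00 -2.00000e-03
 -3.08400e+00] 38.075031562176704
blob [223, 162, 124, 74, 8493]
holes px [[323.4, 182.9], [244.9, 182.7]] world [[488.5, 235.1], [491.1, 189.9]]
holes tool [[33.4, 22.1, 37.6], [33.5, -23.2, 37.6]]
near edge 45.396733706221745 [-4.47297449e-03  4.51658300e+01] y range -35.68796582515214 34.699252511049664
twist units -0.69 dp after twist [  1.71 -21.49   4.29] t 28.1
```

The near holes sit at (33.4, ±22.6) in tool coordinates, so the castor is centred in the grip to within 0.6 mm. Next I'll carry it to the trolley.

Call:
arm_command --gripper '[28,28,28,28,28]' --pt "0 -0.5 0" --pt "0 -0.9 0" --pt "0 -1 0" --pt "0 -1 0" --pt "0 -1 0" --twist '[0,0,0,0,0]'

```text
time: 28.78
tool_pos: [530.1, 103.7, 243.3]
tcp_rot: [-3.141, -0.0, -3.084]
contact_force: [-0.6, 0.5, -5.8]
grip_width: 37.7
finger_force: 30.0
```

Call:
arm_command --gripper '[28,28,28,28,28]' --pt "0 -1 0" --pt "0 -1 0" --pt "0 -1 0" --pt "0 -1 0" --pt "0 -1 0" --twist '[0,0,0,0,0]'

```text
time: 29.4
tool_pos: [536.3, -20.7, 242.9]
tcp_rot: [3.141, -0.003, -3.084]
contact_force: [-1.5, 1.0, -4.7]
grip_width: 38.1
finger_force: 30.0
```

Call:
arm_command --gripper '[28,28,28,28,28]' --pt "0.3 -1 0" --pt "0.3 -1 0" --pt "0.3 -1 0" --pt "0.3 -1 0" --pt "0.3 -1 0" --twist '[0,0,0,0,-0.69]'

```text
time: 30.02
tool_pos: [506.5, -147.9, 243.3]
tcp_rot: [-3.142, -0.0, -3.023]
contact_force: [-0.2, -0.6, -5.5]
grip_width: 37.9
finger_force: 30.0
```

Call:
arm_command --gripper '[28,28,28,28,28]' --pt "0.2 -1 0.6" --pt "0 -1 0.6" --pt "0 -1 0.6" --pt "0 -1 0.6" --pt "0 -1 0.6" --twist '[0,0,0,0,0]'

```text
time: 30.65
tool_pos: [517.1, -272.7, 167.4]
tcp_rot: [3.141, -0.0, -3.023]
contact_force: [0.5, -0.7, -4.7]
grip_width: 37.9
finger_force: 30.0
```

```bash
python3 - <<'E'
from h import *
go(544.3,-322.9,135,-3.0238)
E
```

```text
twist units 0.00 dp after twist [-0.84 -2.12  1.3 ] t 30.65
```

Call:
arm_command --gripper '[28,28,28,28,28]' --pt "-0.3 -0.7 0.3" --pt "-0.3 -0.7 0.4" --pt "-0.24 -0.6 0.4" --pt "0 -0.12 0.2" --pt "0 0 0" --twist '[0,0,0,0,0]'

```text
time: 31.28
tool_pos: [543.7, -321.0, 135.2]
tcp_rot: [3.14, -0.001, -3.023]
contact_force: [0.2, 0.1, -4.7]
grip_width: 37.6
finger_force: 30.0
```

Call:
arm_command --gripper '[28,28,28,28,28]' --pt "0 0 0" --pt "0 0 0" --pt "0 0 0" --pt "0 0 0" --pt "0 0 0" --twist '[0,0,0,0,0]'

```text
time: 31.9
tool_pos: [544.2, -321.2, 136.0]
tcp_rot: [3.142, 0.0, -3.023]
contact_force: [-0.6, -0.0, -4.4]
grip_width: 37.9
finger_force: 30.0
```

```bash
python3 - <<'E'
from meas import *
o=get_obs();im=capture("wrist")[:,:,::-1];cv2.imwrite("pics/w7.png",im);v=np.r_[o["tool_pos"],o["tcp_rot"]];np.save("w7.npy",v);print(v.round(4))
T,Th,P=castor("pics/w7.png",v,v[2]-43.5+6)
for i in range(4):o=get_obs();go(544.3,-322.9,121,-3.0238,o)
E
```

```text
[ 5.442077e+02 -3.211930e+02  1.359967e+02  3.141500e+00  1.000000e-04
 -3.023300e+00]
blob [222, 162, 124, 74, 8568]
holes px [[244.5, 183.4], [323.3, 182.8]] world [[514.1, -348.4], [508.3, -303.3]]
holes tool [[33.2, -23.4, 37.5], [33.5, 22.0, 37.5]]
twist units 0.00 dp after twist [ 0.   -0.07  0.6 ] t 31.95
twist units 0.00 dp after twist [ 0.   -0.07  0.6 ] t 31.95
twist units 0.00 dp after twist [ 0.   -0.07  0.6 ] t 31.95
twist units 0.00 dp after twist [ 0.   -0.07  0.6 ] t 31.95
```

Call:
arm_command --gripper '[28,28,28,28,28]' --pt "0.01 -0.065 0.3" --pt "0 0 0.3" --pt "0 0 0.3" --pt "0 0 0" --pt "0 0 0" --twist '[0,0,0,0,0]'

```text
time: 32.58
tool_pos: [544.3, -323.0, 113.5]
tcp_rot: [-3.142, 0.0, -3.023]
contact_force: [-0.2, -0.7, -4.7]
grip_width: 37.6
finger_force: 30.0
```

Call:
arm_command --gripper '[28,28,28,28,28]' --pt "0 0 0.1" --pt "0 0 0.1" --pt "0 0 0.1" --pt "0 0 0" --pt "0 0 0" --twist '[0,0,0,0,0]'

```text
time: 33.2
tool_pos: [544.2, -322.9, 106.0]
tcp_rot: [3.142, 0.0, -3.023]
contact_force: [0.3, -0.3, -4.9]
grip_width: 37.7
finger_force: 30.0
```

Call:
arm_command --gripper '[28,28,28,28,28]' --pt "0 0 0.1" --pt "0 0 0.1" --pt "0 0 0.1" --pt "0 0 0" --pt "0 0 0" --twist '[0,0,0,0,0]'

```text
time: 33.83
tool_pos: [544.2, -322.9, 98.5]
tcp_rot: [3.142, 0.0, -3.023]
contact_force: [0.5, -0.3, -5.0]
grip_width: 38.0
finger_force: 30.0
```

It's on the bolts with no contact force. I'll keep lowering.

Call:
arm_command --gripper '[28,28,28,28,28]' --pt "0 0 0.15" --pt "0 0 0.15" --pt "0 0 0.1" --pt "0 0 0.1" --pt "0 0 0" --twist '[0,0,0,0,0]'

```text
time: 34.45
tool_pos: [544.1, -322.8, 85.6]
tcp_rot: [3.141, -0.0, -3.023]
contact_force: [-0.0, 0.4, -4.8]
grip_width: 38.1
finger_force: 30.0
```

Call:
arm_command --gripper '[28,28,28,28,28]' --pt "0 0 0.04" --pt "0 0 0.04" --pt "0 0 0.04" --pt "0 0 0" --pt "0 0 0" --twist '[0,0,0,0,0]'

```text
time: 35.08
tool_pos: [544.3, -323.0, 83.6]
tcp_rot: [-3.141, 0.001, -3.023]
contact_force: [-2.2, 1.5, 3.4]
grip_width: 37.8
finger_force: 30.0
```

Call:
arm_command --gripper '[44,52,60,70,75]' --pt "0 0 0" --pt "0 0 0" --pt "0 0 0" --pt "0 0 0" --pt "0 0 0" --twist '[0,0,0,0,0]'

```text
time: 35.7
tool_pos: [544.2, -322.9, 82.9]
tcp_rot: [3.141, 0.0, -3.023]
contact_force: [-0.4, -0.3, 0.2]
grip_width: 73.5
finger_force: 0.0
```

Call:
arm_command --gripper '[75,75,75,75,75]' --pt "0 0 -0.4" --pt "0 0 -0.8" --pt "0 0 -1" --pt "0 0 -1" --pt "0 0 -0.8" --twist '[0,0,0,0,0]'

```text
time: 36.33
tool_pos: [544.4, -323.1, 185.0]
tcp_rot: [-3.14, 0.001, -3.023]
contact_force: [0.2, -0.6, -0.2]
grip_width: 75.1
finger_force: 0.0
```

Call:
arm_command --gripper '[75,75,75,75,75]' --pt "0 0 -0.4" --pt "0 0 0" --pt "0 0 0" --pt "0 0 0" --pt "0 0 0" --twist '[0,0,0,0,0]'

```text
time: 36.95
tool_pos: [544.0, -322.8, 192.3]
tcp_rot: [3.141, -0.001, -3.023]
contact_force: [-0.1, 0.6, 0.3]
grip_width: 75.2
finger_force: 0.0
```

```bash
python3 - <<'E'
from meas import *
o=get_obs();im=capture("wrist")[:,:,::-1];cv2.imwrite("pics/w8.png",im);v=np.r_[o["tool_pos"],o["tcp_rot"]];print(v.round(3),o["contact_force"],o["time"])
C=cam("wrist",o);m=(cv2.cvtColor(im.copy(),cv2.COLOR_BGR2HSV)[...,1]<70).astype(np.uint8);m[236:]=0
n,l,st,ce=cv2.connectedComponentsWithStats(m);i=min(range(1,n),key=lambda i:abs(ce[i][0]-283)+(st[i,4]<1500)*1e4);print(st[i])
s=st[i];print("near edge corners if z=46:",hit(C,[(s[0],s[1]),(s[0]+s[2]-1,s[1])],46).round(1).tolist())
Rc=R.from_euler("z",-3.0238).as_matrix();print("expected px home",proj(C,np.array([(45,35,6),(45,-35,6)])@Rc.T+[543.9,-323.5,40]).round(1).tolist())
s0=cv2.imread("pics/s3.png").astype(int);s1=capture("scene")[:,:,::-1].astype(int);d=np.abs(s1-s0).max(2)>40
print("lid area change",d[120:215,285:360].mean(),"block/pocket area",d[190:255,245:300].mean())
E
```

```text
[ 5.43976e+02 -3.22797e+02  1.92330e+02  3.14100e+00 -1.00000e-03
 -3.02300e+00] [-0.12921046  0.55047224  0.32334781] 36.95
[ 244  149   80   87 6668]
near edge corners if z=46: [[503.2, -363.5, 46.0], [495.0, -294.7, 46.0]]
expected px home [[244.0, 149.1], [323.8, 149.2]]
lid area change 0.02063157894736842 block/pocket area 0.02993006993006993
```

The plate edge is at its expected home pixels (244 to 323, row 149), and the lid and block areas are unchanged. I'll hand in now.

```bash
python3 -c "
from plant import *
print(close_job())"
```

```text
the job is handed in; nothing more can be done
None
```

The lid is propped open on the upright block in the pocket, the castor sits wheel-up with its plate home on the four bolts, and the job was handed in at about 37 s of the 64 s; the hand-in gave no verdict.

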